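Snap the red lid onto the parts tub

TASK

Close the blue parts tub on the counter: take the large red lid by its knob, set it squarely on the tub and press it down until it snaps fully home all round, then let go. Set it on by hand, do not let it fall onto the tub, and leave the small yellow lid and the brass collar where they are.

Things in the scene. Friction and masses are not known exactly. Their poses are not given: they have to be found in the camera images.
- lid: Large round red snap lid, 116 mm in diameter, 70 to 120 g, skirt down on the counter. Origin: centre of the skirt's lower edge, z up. Plate underside 28 mm, plate top 32 mm above it; on the axis a round black knob, 30 mm in diameter, from 32 to 62 mm. The skirt narrows inside from 110 mm diameter at the lower edge to a 96 mm bead 13 to 16 mm up, so it centres itself on the tub. Any yaw will do.
- tub: Round blue open tub with small parts in it, fixed to the counter. Origin: centre of its underside, z up. 75 mm tall, 100 mm in diameter, 86 mm at the rim. Four black sprung catches stand out 4 mm, 68 mm up. A loose lid rests on them, its origin about 58 mm above the tub's; 5 to 10 N straight down on the knob snaps it home (plate on rim, its origin 47 mm above the tub's) and the catches keep it there.
- small_lid: Smaller round yellow lid with a black knob, 76 mm in diameter, 44 mm tall with its knob, loose on the counter. It does not fit the tub; leave it alone. Origin: centre of its underside.
- collar: Brass depth stop collar, a ring 60 mm in outer and 30 mm in inner diameter, 22 mm tall, loose on the counter; leave it alone. Origin: centre of its underside.
There are look-alikes about, which are no part of the job. There is more than one size of the lid; the one meant has the size given above.

How it is judged:
By the outcome, as a careful person would: the job done as asked, in the order asked, and still so for the second after the job is handed in, with the robot touching nothing.
It also fails if it takes over 37 s, if anything falls off the work surface, if the arm or the gripper's body presses on something with over 40 N, if the wrist force passes 120 N, or if a joint passes its speed limit or range.

ROBOT

A 6-joint arm with a two-finger parallel gripper is mounted at the origin on the work surface. World frame = base frame: x ahead of the robot, y to its left, z up, the work surface at z = 0. Lengths are in m, angles in rad, forces in N, time in s.
With the tool pointing down it reaches from about 0.35 to 0.85 m from the base axis. Payload 8.1 kg.
Tool frame: the origin (TCP) lies at the very end of the fingers, on their centre line; the grasp point (between the pads) lies 19 mm behind it; x points along the fingers, y is the direction in which the jaws open and shut, and the axes are right-handed (so a half turn about x gives the same grasp; the last joint's range is limited). The gripper opens to 93 mm and grips with 3 to 60 N. Pads are 15 mm wide; open, the fingers measure 128 mm over their backs; the gripper's body (75 mm by 188 mm) begins 65 mm behind the grasp point.
Start: joints at [-1.369, 0.13, 1.488, -0, 1.523, -0.085], TCP at [0.17, -0.575, 0.219] pointing down, gripper open.
Joint ranges: [-2.96, 2.96], [-0.89, 2.26], [0.02, 2.5], [-1.34, 4.48], [0, 2.73], [-2.66, 2.66]. Speed limits (rad/s): [2.39, 2.39, 2.79, 3.14, 3.14, 3.14].

INTERFACE

Orientations are given as a rotation vector (axis times angle).
In Python, from plant import * gives the robot as it stands. The module is installed in compiled form; this text tells all that it offers.
- The arm moves only by the tool apply_moves, never from a script. Its argument "series" is a list of rows, each an object with "jaw": the gripper's target within -1 to 1 (shut at 1, half-way at 0, fully open at -1); "linear": the shift along the tool's x, y, z normalised to -1 to 1, where 1 is 0.6 m, a list of three; "roll": the turn about the tool's x normalised to -1 to 1, where 1 is 30 degrees. A call has 1 to 20 rows; each row is the pose to reach, as a shift and turn from the pose measured when the call began, along the tool's axes at that moment; what a row does not reach only later rows make up. A row lasts 1/8 s, in which the tool goes at most 62.5 mm and 10.7 degrees, less where a joint would pass 70% of its speed; a pose out of reach is approached as far as the arm can. A call with a number of a shift or a turn outside -1 to 1 is refused whole. A call with a gripper value outside its range is refused whole. The fingers move at their own pace and stop on an object; "force" is the grip in N (left out, the last holds). Time passes only in rows, so rows that repeat a pose let the fingers close. It gives the time, the measured TCP pose, the force and the opening at its end, in the units of the state.
- read_state(): the state, without advancing time (a new reading comes with each control period).
- read_camera(name): name is "scene" or "top"; returns a dict with "pixels" (384x512x3 uint8, blue, green, red), "intrinsics" (3x3 intrinsics, pixels), "D" ([k1, k2, p1, p2, k3] as OpenCV has them; the pictures are not rectified), "rvec" (rotation vector, rad) and "tvec" (3), from world to camera coordinates, as OpenCV has them. Camera axes: x right, y down, z forward; pixel columns grow to the right and rows downward; lengths in m; the calibration is good to about 2 mm. A picture is of the moment at which its call begins. There is no depth.
- close_job(): hands the job in, once; it reports no verdict.
The state is a dict: "t": time; "q": joint angles; "dq": joint speeds; "joint_torque": joint torques, N m; "tool_pos": TCP position; "orientation": TCP orientation; "force": force on the tool from outside, world axes, zero at the start; "wrist_torque": the same for the moment, N m; "opening": finger opening in m.
Only numpy, scipy, OpenCV 4.12 (cv2) and the standard library are available. Lean on these libraries where they do the work, as an engineer would, in place of code of your own. Each camera call takes 0.05 s, during which the arm holds its last target. There are 200 camera calls.

## Working session

There is one attempt and no reset: what is moved stays moved. The work goes in short steps, Python scripts to look and compute and a tool call to move; the robot and the scene stay as the last step left them, time stands still between calls to the robot, and variables do not carry over. Pictures are saved under pics/ and viewed, about 8 in all and at most 12, crops included, and the job is handed in when it is done.

Besides the shell and the picture viewer there is one more tool, called after "Emit:" as name(argument=value, ...), one argument or row to a line, values as JSON. apply_moves: Moves the arm, as the interface text tells. Its arguments: {"type":"object","properties":{"series":{"type":"array"},"force":{"type":"number"}},"required":["series"]}

```bash
mkdir -p pics; cat > h.py <<'E'
from plant import *
import numpy as np, cv2
def cam(n):
    c=read_camera(n); c["R"]=cv2.Rodrigues(np.array(c["rvec"],float))[0]; c["t"]=np.array(c["tvec"],float).ravel()
    c["K"]=np.array(c["intrinsics"],float); c["D"]=np.array(c["D"],float); c["pixels"]=np.ascontiguousarray(c["pixels"]); return c
def ray(c,uv):
    p=cv2.undistortPoints(np.array(uv,float).reshape(-1,1,2),c["K"],c["D"]).reshape(-1,2)
    d=np.c_[p,np.ones(len(p))]@c["R"]; return -c["R"].T@c["t"],d
def onz(c,uv,z):
    o,d=ray(c,uv); return o+d*((z-o[2])/d[:,2])[:,None]
def proj(c,P):
    return cv2.projectPoints(np.array(P,float).reshape(-1,1,3),np.array(c["rvec"],float),c["t"],c["K"],c["D"])[0].reshape(-1,2)
E
python3 - <<'E'
from h import *
for n in("scene","top"):
    c=cam(n); cv2.imwrite(f"pics/{n}0.png",c["pixels"]); print(n,-c["R"].T@c["t"])
s=read_state(); print(s)
E
```

```text
scene [ 1.32316346 -0.18004159  0.66724886]
top [ 0.44457445 -0.00334329  0.7671482 ]
{'t': 0.1, 'q': array([-1.36942850e+00,  1.31082953e-01,  1.48917556e+00, -5.48192319e-06,
        1.52299396e+00, -8.54049874e-02]), 'dq': array([ 0.00112088, -0.00101808, -0.00505252,  0.00120331,  0.00017625,
        0.0008609 ]), 'joint_torque': array([ 1.77614515e-03, -5.61341000e+01, -4.93096054e+01,  7.70889851e-02,
        2.91563821e-02, -6.76446325e-05]), 'tool_pos': array([ 0.16962829, -0.57498625,  0.21769111]), 'orientation': array([ 2.06815305,  0.30034081, -2.06836547]), 'force': array([-0.37039218,  1.2023047 , -0.11192551]), 'wrist_torque': array([-0.03689949, -0.01009039, -0.00550087]), 'opening': 0.09314101250491078}
```

View pics/scene0.png

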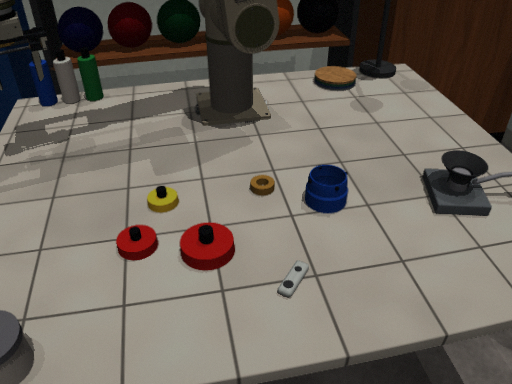

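View pics/top0.png

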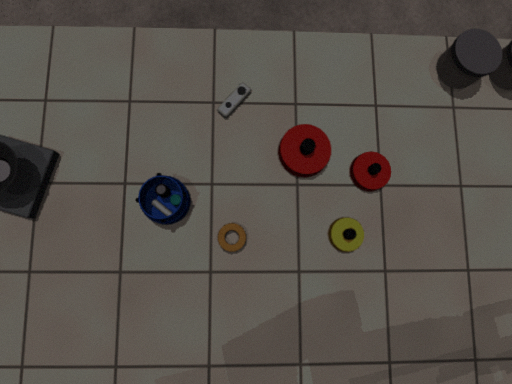

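The scene view shows two red lids, a large one at (207,245) and a smaller one at (137,241). It also shows the yellow lid at (163,198), the collar at (262,184) and the tub at (327,188). In the top view these are at (305,150), (371,171), (347,234), (232,237) and (164,199). Next I measure sizes and positions.

```bash
python3 - <<'E'
from h import *
c=cam("top"); s=cam("scene")
def blobs(c,lo,hi,lo2=None,hi2=None,mn=150):
    h=cv2.cvtColor(c["pixels"],cv2.COLOR_BGR2HSV); m=cv2.inRange(h,lo,hi)
    if lo2: m|=cv2.inRange(h,lo2,hi2)
    cs=cv2.findContours(m,cv2.RETR_EXTERNAL,cv2.CHAIN_APPROX_NONE)[0]
    return [k for k in cs if cv2.contourArea(k)>mn]
for nm,a,z in(("red",((0,180,60),(6,255,255),(174,180,60),(180,255,255)),.032),("blue",((105,120,30),(130,255,255)),.075),("yel",((22,150,60),(35,255,255)),.02),("brass",((8,110,60),(20,255,255)),.022)):
  for k in blobs(c,*a):
    P=onz(c,k.reshape(-1,2),z)[:,:2].astype(np.float32); (x,y),r=cv2.minEnclosingCircle(P)
    e=cv2.fitEllipse(P); print("top",nm,k.reshape(-1,2).mean(0).round(),"enc",np.round([x,y,2*r],4),"ell",np.round(e[0]+e[1],4))
# knobs: dark inside red convex hull, two-view
for n,cc in(("top",c),("scene",s)):
  for k in blobs(cc,(0,180,60),(6,255,255),(174,180,60),(180,255,255)):
    hu=cv2.convexHull(k); m=np.zeros(cc["pixels"].shape[:2],np.uint8); cv2.drawContours(m,[hu],-1,255,-1)
    d=(cc["pixels"].max(2)<50)&(cv2.dilate(m,np.ones((9,9)))>0)
    kk=max(cv2.findContours(d.astype(np.uint8),cv2.RETR_EXTERNAL,cv2.CHAIN_APPROX_NONE)[0],key=cv2.contourArea)
    (u,v),r=cv2.minEnclosingCircle(kk); print(n,"knob",u,v,r,cv2.boundingRect(kk),"z.062",onz(cc,(u,v),.062).round(4),"z.047",onz(cc,(u,v),.047).round(4))
a=cv2.resize(c["pixels"][110:260,120:400],None,fx=2.8,fy=2.8,interpolation=cv2.INTER_CUBIC)
cv2.imwrite("pics/crop1.png",cv2.convertScaleAbs(a,alpha=1.7))
R=cv2.Rodrigues(read_state()["orientation"])[0]; print(R.round(3))
E
```

```text
top red [371. 170.] enc [ 0.6043 -0.295   0.0834] ell [ 0.6043 -0.2953  0.0804  0.0811]
top red [305. 149.] enc [ 0.6499 -0.1514  0.1108] ell [ 0.65   -0.1516  0.1077  0.108 ]
top blue [164. 196.] enc [0.5373 0.1401 0.0964] ell [0.538  0.1429 0.0834 0.0917]
top yel [347. 234.] enc [ 0.4676 -0.2385  0.0723] ell [ 0.4674 -0.2389  0.0688  0.0698]
top brass [231. 237.] enc [0.4611 0.0058 0.0591] ell [0.4612 0.0058 0.0567 0.0577]
top knob 368.0 174.0 20.808752059936523 (350, 157, 32, 35) z.062 [[ 0.5891 -0.2754  0.062 ]] z.047 [[ 0.5922 -0.2811  0.047 ]]
top knob 307.1410217285156 146.7179412841797 8.91403865814209 (300, 138, 16, 18) z.062 [[ 0.6456 -0.1497  0.062 ]] z.047 [[ 0.6499 -0.1528  0.047 ]]
scene knob 135.0 233.5 6.800835609436035 (130, 227, 11, 14) z.062 [[ 0.6355 -0.2959  0.062 ]] z.047 [[ 0.6185 -0.2988  0.047 ]]
scene knob 206.0 234.13888549804688 9.355278015136719 (199, 225, 15, 19) z.062 [[ 0.6661 -0.1546  0.062 ]] z.047 [[ 0.6498 -0.154   0.047 ]]
[[-0.     0.283 -0.959]
 [ 0.001 -0.959 -0.283]
 [-1.    -0.001 -0.   ]]
```

View pics/crop1.png

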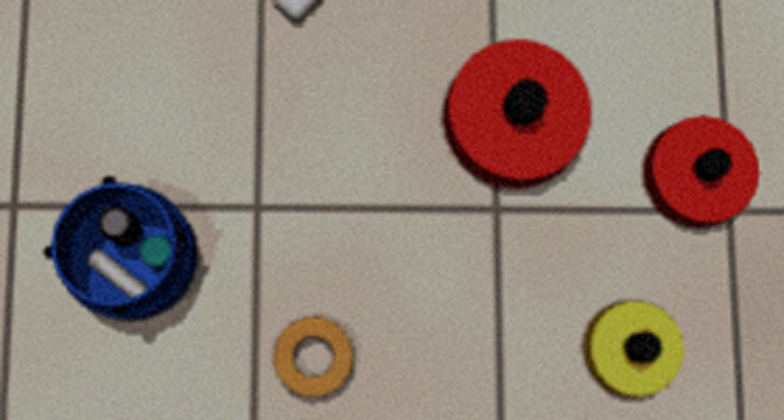

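The large red lid at top (305,150), scene (207,245), measures about 111–113 mm across. The other red lid, at (371,171), is only about 83 mm. So the large one matches the 116 mm lid, and the crop confirms it. Its axis is at (0.650, -0.153), and both views agree. Next I fit the tub rim and work out the first move.

```bash
cat >> h.py <<'E'
def delta(target):
    s=read_state(); R=cv2.Rodrigues(np.array(s["orientation"],float))[0]
    return (R.T@(np.array(target)-s["tool_pos"])/0.6).round(4)
E
python3 - <<'E'
from h import *
from scipy.optimize import least_squares
for n in("top","scene"):
    c=cam(n); h=cv2.cvtColor(c["pixels"],cv2.COLOR_BGR2HSV); m=cv2.inRange(h,(105,110,30),(130,255,255))
    if n=="scene": m[:, :200]=0
    k=max(cv2.findContours(m,cv2.RETR_EXTERNAL,cv2.CHAIN_APPROX_NONE)[0],key=cv2.contourArea).reshape(-1,2)
    P=onz(c,k,.075)[:,:2]; o=(-c["R"].T@c["t"])[:2]; ctr=np.array([.54,.14])
    for _ in range(5):
        d=P-ctr; away=(ctr-o)/np.linalg.norm(ctr-o); sel=(d@away)/np.linalg.norm(d,axis=1)>0.1
        f=lambda p:np.hypot(*(P[sel]-p).T)-.0425
        r=least_squares(f,ctr,loss="soft_l1",f_scale=.001); ctr=r.x
    print(n,ctr.round(4),"rms",np.sqrt((f(ctr)**2).mean()).round(4),sel.sum())
print(delta([.65,-.153,.13]))
E
```

```text
top [0.5377 0.1446] rms 0.0008 59
scene [0.5391 0.1421] rms 0.0011 42
[ 0.1475 -0.4485 -0.9669]
```

The two views put the tub at (0.538, 0.143), agreeing to within 3 mm. Now moving above the lid.

Emit:
apply_moves(
  series=[
    {"jaw": -0.3, "linear": [0.05, -0.2, -0.45], "roll": 0},
    {"jaw": -0.3, "linear": [0.1475, -0.4485, -0.967], "roll": 0},
    {"jaw": -0.3, "linear": [0.1475, -0.4485, -0.967], "roll": 0},
    {"jaw": -0.3, "linear": [0.1475, -0.4485, -0.967], "roll": 0},
    {"jaw": -0.3, "linear": [0.1475, -0.4485, -0.967], "roll": 0},
    {"jaw": -0.3, "linear": [0.1475, -0.4485, -0.967], "roll": 0},
    {"jaw": -0.3, "linear": [0.1475, -0.4485, -0.967], "roll": 0},
    {"jaw": -0.3, "linear": [0.1475, -0.4485, -0.967], "roll": 0},
    {"jaw": -0.3, "linear": [0.1475, -0.4485, -0.967], "roll": 0},
    {"jaw": -0.3, "linear": [0.1475, -0.4485, -0.967], "roll": 0},
    {"jaw": -0.3, "linear": [0.1475, -0.4485, -0.967], "roll": 0},
    {"jaw": -0.3, "linear": [0.1475, -0.4485, -0.967], "roll": 0},
    {"jaw": -0.3, "linear": [0.1475, -0.4485, -0.967], "roll": 0},
    {"jaw": -0.3, "linear": [0.1475, -0.4485, -0.967], "roll": 0},
    {"jaw": -0.3, "linear": [0.1475, -0.4485, -0.967], "roll": 0},
    {"jaw": -0.3, "linear": [0.1475, -0.4485, -0.967], "roll": 0},
  ],
)

```text
t: 2.3
tool_pos: [0.6499, -0.1536, 0.1303]
orientation: [2.069, 0.298, -2.068]
force: [0.3, -0.5, 0.5]
opening: 0.0603
```

```bash
python3 - <<'E'
from h import *
c=cam("scene"); cv2.imwrite("pics/s1.png",cv2.resize(c["pixels"][120:300,100:370],None,fx=2.8,fy=2.8,interpolation=cv2.INTER_CUBIC))
s=read_state(); print(s["t"],s["tool_pos"],s["opening"],s["q"].round(2),delta([.65,-.153,.038])); print(cv2.Rodrigues(s["orientation"])[0].round(3))
E
```

```text
2.35 [ 0.64989533 -0.15350943  0.13019892] 0.060615228244823856 [-0.31  0.36  1.38  0.    1.4   0.98] [ 0.1537 -0.0007 -0.0004]
[[ 0.     0.282 -0.959]
 [ 0.001 -0.959 -0.282]
 [-1.    -0.    -0.   ]]
```

View pics/s1.png

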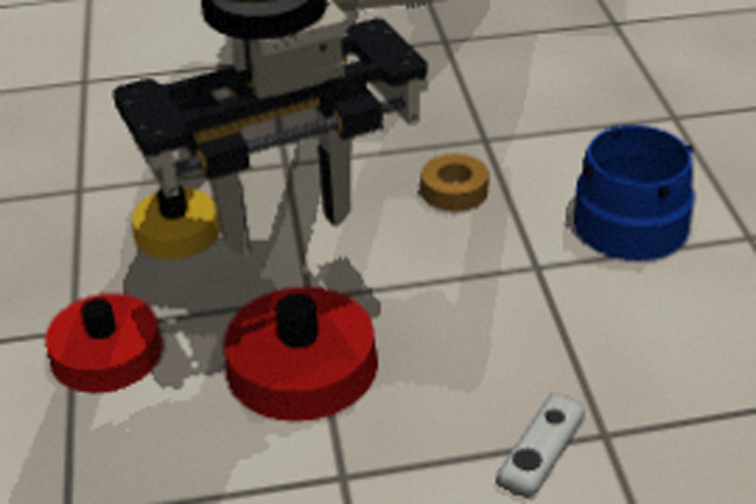

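The fingers straddle the knob: their tips are at crop (235,250) and (338,222), with the knob at (297,320) below. Going down and gripping.

Emit:
apply_moves(
  series=[
    {"jaw": -0.3, "linear": [0.05, 0, 0], "roll": 0},
    {"jaw": -0.3, "linear": [0.1, 0, 0], "roll": 0},
    {"jaw": -0.3, "linear": [0.13, 0, 0], "roll": 0},
    {"jaw": -0.3, "linear": [0.153, 0, 0], "roll": 0},
    {"jaw": -0.3, "linear": [0.153, 0, 0], "roll": 0},
    {"jaw": -0.3, "linear": [0.153, 0, 0], "roll": 0},
    {"jaw": 1, "linear": [0.153, 0, 0], "roll": 0},
    {"jaw": 1, "linear": [0.153, 0, 0], "roll": 0},
    {"jaw": 1, "linear": [0.153, 0, 0], "roll": 0},
    {"jaw": 1, "linear": [0.153, 0, 0], "roll": 0},
    {"jaw": 1, "linear": [0.153, 0, 0], "roll": 0},
    {"jaw": 1, "linear": [0.153, 0, 0], "roll": 0},
  ],
  force=40,
)

```text
t: 3.85
tool_pos: [0.65, -0.1534, 0.0385]
orientation: [2.068, 0.299, -2.068]
force: [-0.3, 0.3, 2.5]
opening: 0.0291
```

The opening is 29 mm, so the knob is held. Lifting, then checking.

Emit:
apply_moves(
  series=[
    {"jaw": 1, "linear": [-0.03, 0, 0], "roll": 0},
    {"jaw": 1, "linear": [-0.09, 0, 0], "roll": 0},
    {"jaw": 1, "linear": [-0.15, 0, 0], "roll": 0},
    {"jaw": 1, "linear": [-0.19, 0, 0], "roll": 0},
    {"jaw": 1, "linear": [-0.19, 0, 0], "roll": 0},
    {"jaw": 1, "linear": [-0.19, 0, 0], "roll": 0},
    {"jaw": 1, "linear": [-0.19, 0, 0], "roll": 0},
  ],
)

```text
t: 4.72
tool_pos: [0.6489, -0.1531, 0.1505]
orientation: [2.066, 0.3, -2.071]
force: [0.3, 0.1, -1.7]
opening: 0.0293
```

```bash
python3 - <<'E'
from h import *
c=cam("scene"); cv2.imwrite("pics/s2.png",cv2.resize(c["pixels"][100:300,100:370],None,fx=2.8,fy=2.8,interpolation=cv2.INTER_CUBIC))
s=read_state(); print(s["t"],s["tool_pos"],s["opening"],s["force"],s["wrist_torque"]); print("over tub",delta([.5385,.143,.152]))
E
```

```text
4.775 [ 0.6489674  -0.15310423  0.15063069] 0.029219661854683242 [-0.39519874  0.42000451 -0.68698632] [ 0.02566023  0.0725713  -0.00842745]
over tub [-0.0011 -0.5254  0.0373]
```

View pics/s2.png

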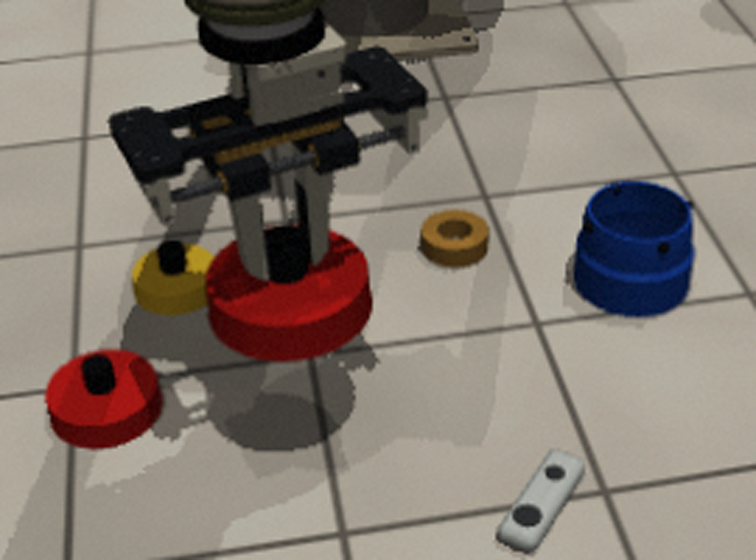

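The lid is held at crop (290,300), possibly with a slight tilt. Carrying it over the tub and measuring the tilt there.

Emit:
apply_moves(
  series=[
    {"jaw": 1, "linear": [-0.005, -0.02, 0.001], "roll": 0},
    {"jaw": 1, "linear": [-0.01, -0.07, 0.005], "roll": 0},
    {"jaw": 1, "linear": [-0.01, -0.14, 0.01], "roll": 0},
    {"jaw": 1, "linear": [-0.01, -0.21, 0.015], "roll": 0},
    {"jaw": 1, "linear": [-0.01, -0.28, 0.02], "roll": 0},
    {"jaw": 1, "linear": [-0.01, -0.35, 0.025], "roll": 0},
    {"jaw": 1, "linear": [-0.01, -0.42, 0.03], "roll": 0},
    {"jaw": 1, "linear": [-0.01, -0.47, 0.034], "roll": 0},
    {"jaw": 1, "linear": [-0.01, -0.51, 0.036], "roll": 0},
    {"jaw": 1, "linear": [-0.01, -0.525, 0.037], "roll": 0},
    {"jaw": 1, "linear": [-0.01, -0.525, 0.037], "roll": 0},
    {"jaw": 1, "linear": [-0.01, -0.525, 0.037], "roll": 0},
    {"jaw": 1, "linear": [-0.01, -0.525, 0.037], "roll": 0},
  ],
)

```text
t: 6.4
tool_pos: [0.539, 0.142, 0.1573]
orientation: [2.067, 0.299, -2.072]
force: [1.1, -0.2, -1.1]
opening: 0.0291
```

```bash
cat > lid.py <<'E'
from h import *
def lidfit(c,zs):
    h=cv2.cvtColor(c["pixels"],cv2.COLOR_BGR2HSV); m=cv2.inRange(h,(0,170,40),(6,255,255))|cv2.inRange(h,(174,170,40),(180,255,255))
    k=max(cv2.findContours(m,cv2.RETR_EXTERNAL,cv2.CHAIN_APPROX_NONE)[0],key=cv2.contourArea).reshape(-1,2)
    P=onz(c,k,zs); return k,P
E
python3 - <<'E'
from lid import *
s=read_state(); zl=s["tool_pos"][2]-.0385
print(s["t"],s["tool_pos"],s["opening"],s["force"],"zl",zl)
# lower skirt edge, scene view, nearest points: where level lid would project, vs seen
c=cam("scene"); k,P=lidfit(c,zl)
x,y=s["tool_pos"][:2]; a=np.linspace(0,2*np.pi,361)
q=proj(c,np.c_[x+.058*np.cos(a),y+.058*np.sin(a),np.full(361,zl)])
q2=proj(c,np.c_[x+.058*np.cos(a),y+.058*np.sin(a),np.full(361,zl+.032)])
im=c["pixels"].copy()
lo,hi=q[:,0].min(),q[:,0].max()
for u in np.linspace(lo+5,hi-5,7).round():
    seen=k[k[:,0]==u][:,1].max(); pred=q[np.abs(q[:,0]-u)<1.2][:,1].max(); print(int(u),"bottom seen",seen,"level pred",pred.round(1))
print("seen cols",k[:,0].min(),k[:,0].max(),"pred",lo.round(1),hi.round(1))
f=4; x0,y0=int(lo)-25,int(q2[:,1].min())-35; b=cv2.resize(im[y0:y0+145,x0:x0+int(hi-lo)+60],None,fx=f,fy=f,interpolation=cv2.INTER_CUBIC)
for Q in(q,q2): cv2.polylines(b,[((Q-[x0,y0]+.5)*f).astype(int)],True,(0,255,0),1)
cv2.imwrite("pics/s3.png",b); print(b.shape)
E
```

```text
6.4 [0.53900853 0.14197132 0.15726929] 0.02912853878682913 [ 1.06528081 -0.16756316 -1.13336375] zl 0.11876929128353703
309 bottom seen 165 level pred 167.9
316 bottom seen 170 level pred 171.4
323 bottom seen 172 level pred 173.4
330 bottom seen 173 level pred 174.2
337 bottom seen 173 level pred 174.2
344 bottom seen 171 level pred 173.1
351 bottom seen 167 level pred 170.2
seen cols 304 355 pred 303.7 355.5
(580, 444, 3)
```

View pics/s3.png

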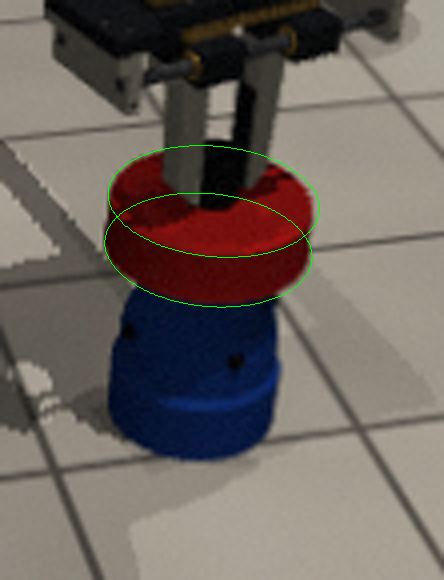

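The lid is level to within a pixel or two, about 3° at most, and centred over the tub. Lowering slowly to just above the catches.

Emit:
apply_moves(
  series=[
    {"jaw": 1, "linear": [0.015, 0, 0.0], "roll": 0},
    {"jaw": 1, "linear": [0.035, 0, 0], "roll": 0},
    {"jaw": 1, "linear": [0.055, 0, 0], "roll": 0},
    {"jaw": 1, "linear": [0.07, 0, 0], "roll": 0},
    {"jaw": 1, "linear": [0.08, 0, 0], "roll": 0},
    {"jaw": 1, "linear": [0.09, 0, 0], "roll": 0},
    {"jaw": 1, "linear": [0.097, 0, 0], "roll": 0},
    {"jaw": 1, "linear": [0.1, 0, 0], "roll": 0},
    {"jaw": 1, "linear": [0.1, 0, 0], "roll": 0},
    {"jaw": 1, "linear": [0.1, 0, 0], "roll": 0},
  ],
  force=45,
)

```text
t: 7.7
tool_pos: [0.5388, 0.1426, 0.0976]
orientation: [2.067, 0.3, -2.072]
force: [-2.6, 4.4, 3.0]
opening: 0.0294
```

It is in contact with the catches, with a small sideways force of (-2.6, +4.4) N. So I shift about 2 mm that way and press down in small steps.

Emit:
apply_moves(
  series=[
    {"jaw": 1, "linear": [0.0, -0.003, 0.001], "roll": 0},
    {"jaw": 1, "linear": [0.003, -0.003, 0.001], "roll": 0},
    {"jaw": 1, "linear": [0.006, -0.003, 0.001], "roll": 0},
    {"jaw": 1, "linear": [0.009, -0.003, 0.001], "roll": 0},
    {"jaw": 1, "linear": [0.012, -0.003, 0.001], "roll": 0},
    {"jaw": 1, "linear": [0.012, -0.003, 0.001], "roll": 0},
  ],
)

```text
t: 8.45
tool_pos: [0.5372, 0.1438, 0.0892]
orientation: [2.066, 0.299, -2.073]
force: [-0.2, 1.4, -5.7]
opening: 0.0291
```

Emit:
apply_moves(
  series=[
    {"jaw": 1, "linear": [0.003, 0, 0], "roll": 0},
    {"jaw": 1, "linear": [0.006, 0, 0], "roll": 0},
    {"jaw": 1, "linear": [0.008, 0, 0], "roll": 0},
    {"jaw": 1, "linear": [0.01, 0, 0], "roll": 0},
    {"jaw": 1, "linear": [0.01, 0, 0], "roll": 0},
  ],
)

```text
t: 9.07
tool_pos: [0.5372, 0.1438, 0.0861]
orientation: [2.065, 0.299, -2.073]
force: [-15.4, -1.9, 24.9]
opening: 0.0293
```

25 N is resisting at the height expected for a seated lid (0.0855). Unloading, opening the jaws, rising and inspecting.

Emit:
apply_moves(
  series=[
    {"jaw": 1, "linear": [-0.001, 0, 0], "roll": 0},
    {"jaw": 1, "linear": [-0.001, 0, 0], "roll": 0},
    {"jaw": -0.3, "linear": [-0.001, 0, 0], "roll": 0},
    {"jaw": -0.3, "linear": [-0.001, 0, 0], "roll": 0},
    {"jaw": -0.3, "linear": [-0.001, 0, 0], "roll": 0},
    {"jaw": -0.3, "linear": [-0.001, 0, 0], "roll": 0},
    {"jaw": -0.3, "linear": [-0.04, 0, 0], "roll": 0},
    {"jaw": -0.3, "linear": [-0.1, 0, 0], "roll": 0},
    {"jaw": -0.3, "linear": [-0.16, 0, 0], "roll": 0},
    {"jaw": -0.3, "linear": [-0.16, 0, 0], "roll": 0},
    {"jaw": -0.3, "linear": [-0.16, 0, 0], "roll": 0},
  ],
)

```text
t: 10.45
tool_pos: [0.5372, 0.1436, 0.1815]
orientation: [2.065, 0.299, -2.073]
force: [-0.1, -0.4, -0.0]
opening: 0.0605
```

```bash
cat > chk.py <<'E'
from lid import *
import sys
s=read_state(); print(s["t"],s["tool_pos"],s["opening"],s["force"].round(1))
c=cam("scene"); k,P=lidfit(c,.079); zl=.047
x,y=.538,.1435; a=np.linspace(0,2*np.pi,361)
q,q2=[proj(c,np.c_[x+.058*np.cos(a),y+.058*np.sin(a),np.full(361,z)]) for z in(zl,zl+.032)]
qh=proj(c,np.c_[x+.058*np.cos(a),y+.058*np.sin(a),np.full(361,.058)])
for u in np.linspace(q[:,0].min()+5,q[:,0].max()-5,7).round():
    f=lambda Q,g:g(Q[np.abs(Q[:,0]-u)<1.2][:,1]).round(1)
    print(int(u),"bottom seen",k[k[:,0]==u][:,1].max(),"home",f(q,np.max),"loose",f(qh,np.max),"| top seen",k[k[:,0]==u][:,1].min(),"home",f(q2,np.min))
print("cols seen",k[:,0].min(),k[:,0].max(),"pred",q2[:,0].min().round(1),q2[:,0].max().round(1))
f=5; x0,y0=int(q[:,0].min())-25,int(q2[:,1].min())-25; b=cv2.resize(c["pixels"][y0:y0+105,x0:x0+120],None,fx=f,fy=f,interpolation=cv2.INTER_CUBIC)
for Q in(q,q2): cv2.polylines(b,[((Q-[x0,y0]+.5)*f).astype(int)],True,(0,255,0),1)
cv2.imwrite(sys.argv[1],b)
t=cam("top")
k,P=lidfit(t,.079); (X,Y),r=cv2.minEnclosingCircle(P[:,:2].astype(np.float32)); print("top enc",X,Y,2*r)
cv2.imwrite(sys.argv[1].replace(".png","_top.png"),t["pixels"])
E
python3 chk.py pics/s4.png
```

```text
10.45 [0.53724115 0.14358932 0.18149972] 0.06052664747605953 [-0.1 -0.4 -0. ]
307 bottom seen 191 home 193.2 loose 189.2 | top seen 166 home 164.2
314 bottom seen 194 home 197.1 loose 193.1 | top seen 162 home 161.0
321 bottom seen 197 home 199.2 loose 195.3 | top seen 161 home 159.7
327 bottom seen 198 home 200.0 loose 196.1 | top seen 176 home 159.6
334 bottom seen 197 home 199.9 loose 196.1 | top seen 174 home 160.3
340 bottom seen 197 home 199.0 loose 195.2 | top seen 163 home 161.8
347 bottom seen 192 home 196.2 loose 192.7 | top seen 167 home 164.9
cols seen 303 351 pred 303.2 353.7
top enc 0.5377049446105957 0.1440846025943756 0.11235393583774567
```

View pics/s4.png

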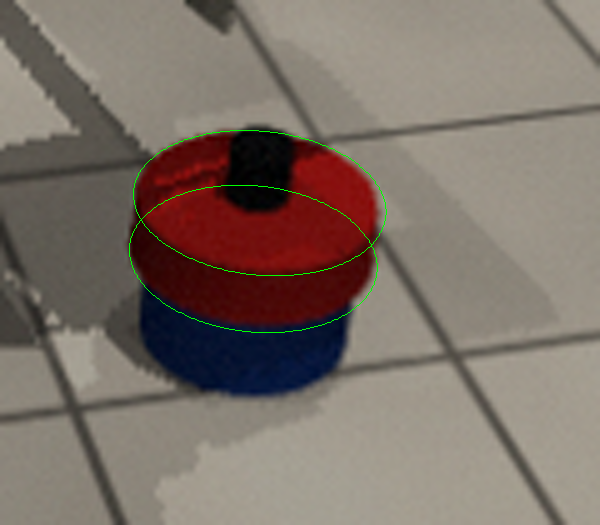

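The lid sits on the tub, centred to about 1 mm. Its front skirt edge at row 198 is 2 px above the predicted home row of 200, against 196 for a loose lid, so the front may not be fully down. I'll press the knob's top with closed fingertips, slightly toward the front.

Emit:
apply_moves(
  series=[
    {"jaw": 1, "linear": [0.0, 0.003, -0.01], "roll": 0},
    {"jaw": 1, "linear": [0.04, 0.003, -0.01], "roll": 0},
    {"jaw": 1, "linear": [0.07, 0.003, -0.01], "roll": 0},
    {"jaw": 1, "linear": [0.095, 0.003, -0.01], "roll": 0},
    {"jaw": 1, "linear": [0.105, 0.003, -0.01], "roll": 0},
    {"jaw": 1, "linear": [0.11, 0.003, -0.01], "roll": 0},
    {"jaw": 1, "linear": [0.114, 0.003, -0.01], "roll": 0},
    {"jaw": 1, "linear": [0.117, 0.003, -0.01], "roll": 0},
    {"jaw": 1, "linear": [0.117, 0.003, -0.01], "roll": 0},
  ],
  force=20,
)

```text
t: 11.68
tool_pos: [0.5426, 0.1435, 0.1105]
orientation: [2.063, 0.299, -2.075]
force: [-0.0, 0.1, -0.1]
opening: 0.0005
```

There is no contact yet at 0.1105. A loose lid's knob top would be at 0.120, so the lid is down. Pressing on.

Emit:
apply_moves(
  series=[
    {"jaw": 1, "linear": [0.002, 0, 0], "roll": 0},
    {"jaw": 1, "linear": [0.0035, 0, 0], "roll": 0},
    {"jaw": 1, "linear": [0.005, 0, 0], "roll": 0},
    {"jaw": 1, "linear": [0.005, 0, 0], "roll": 0},
  ],
)

```text
t: 12.18
tool_pos: [0.5429, 0.1437, 0.1098]
orientation: [2.064, 0.299, -2.074]
force: [-8.8, -1.5, 17.1]
opening: 0.0007
```

It stops hard at 0.110 under 17 N. Pressing the knob's far side gives the height there, and so the tilt.

Emit:
apply_moves(
  series=[
    {"jaw": 1, "linear": [-0.012, 0, 0], "roll": 0},
    {"jaw": 1, "linear": [-0.012, -0.006, 0.019], "roll": 0},
    {"jaw": 1, "linear": [-0.012, -0.006, 0.019], "roll": 0},
    {"jaw": 1, "linear": [-0.005, -0.006, 0.019], "roll": 0},
    {"jaw": 1, "linear": [0.0, -0.006, 0.019], "roll": 0},
    {"jaw": 1, "linear": [0.002, -0.006, 0.019], "roll": 0},
    {"jaw": 1, "linear": [0.004, -0.006, 0.019], "roll": 0},
    {"jaw": 1, "linear": [0.004, -0.006, 0.019], "roll": 0},
  ],
)

```text
t: 13.18
tool_pos: [0.5309, 0.144, 0.1097]
orientation: [2.064, 0.299, -2.074]
force: [-12.0, -1.8, 21.8]
opening: 0.0003
```

Emit:
apply_moves(
  series=[
    {"jaw": 1, "linear": [-0.012, 0, 0], "roll": 0},
    {"jaw": 1, "linear": [-0.012, -0.007, -0.013], "roll": 0},
    {"jaw": 1, "linear": [-0.012, -0.007, -0.013], "roll": 0},
    {"jaw": 1, "linear": [-0.005, -0.007, -0.013], "roll": 0},
    {"jaw": 1, "linear": [0.0, -0.007, -0.013], "roll": 0},
    {"jaw": 1, "linear": [0.002, -0.007, -0.013], "roll": 0},
    {"jaw": 1, "linear": [0.004, -0.007, -0.013], "roll": 0},
    {"jaw": 1, "linear": [0.004, -0.007, -0.013], "roll": 0},
  ],
)

```text
t: 14.18
tool_pos: [0.537, 0.1502, 0.1097]
orientation: [2.064, 0.299, -2.074]
force: [-12.8, -2.6, 23.3]
opening: 0.0002
```

Emit:
apply_moves(
  series=[
    {"jaw": 1, "linear": [-0.012, 0, 0], "roll": 0},
    {"jaw": 1, "linear": [-0.012, 0.026, 0.004], "roll": 0},
    {"jaw": 1, "linear": [-0.012, 0.026, 0.004], "roll": 0},
    {"jaw": 1, "linear": [-0.005, 0.026, 0.004], "roll": 0},
    {"jaw": 1, "linear": [0.0, 0.026, 0.004], "roll": 0},
    {"jaw": 1, "linear": [0.002, 0.026, 0.004], "roll": 0},
    {"jaw": 1, "linear": [0.004, 0.026, 0.004], "roll": 0},
    {"jaw": 1, "linear": [0.004, 0.026, 0.004], "roll": 0},
  ],
)

```text
t: 15.18
tool_pos: [0.539, 0.1344, 0.1097]
orientation: [2.063, 0.299, -2.074]
force: [-12.1, -4.0, 22.3]
opening: 0.0007
```

All four sides of the knob stop at 0.1097–0.1098 under 17–23 N, so the lid is level and home. Rising clear and doing the last check.

Emit:
apply_moves(
  series=[
    {"jaw": 1, "linear": [-0.02, 0, 0], "roll": 0},
    {"jaw": 1, "linear": [-0.08, 0, 0], "roll": 0},
    {"jaw": 1, "linear": [-0.16, 0, 0], "roll": 0},
    {"jaw": 1, "linear": [-0.2, 0.0, 0.1], "roll": 0},
    {"jaw": 1, "linear": [-0.2, 0.0, 0.18], "roll": 0},
    {"jaw": 1, "linear": [-0.2, 0, 0.18], "roll": 0},
    {"jaw": 1, "linear": [-0.2, 0, 0.18], "roll": 0},
    {"jaw": 1, "linear": [-0.2, 0, 0.18], "roll": 0},
  ],
)

```text
t: 16.18
tool_pos: [0.4368, 0.1042, 0.2302]
orientation: [2.063, 0.299, -2.074]
force: [0.0, -0.3, 0.1]
opening: 0.0005
```

```bash
python3 chk.py pics/s5.png; python3 - <<'E'
from h import *
# baseline for edge bias: small red lid on the counter, compare seen bottom vs level prediction
c=cam("scene"); h=cv2.cvtColor(c["pixels"],cv2.COLOR_BGR2HSV); t=cam("top"); ht=cv2.cvtColor(t["pixels"],cv2.COLOR_BGR2HSV)
for nm,lo,hi in(("yel",(22,150,40),(35,255,255)),("brass",(8,110,40),(20,255,255))):
    k=max(cv2.findContours(cv2.inRange(ht[:,200:],lo,hi),cv2.RETR_EXTERNAL,cv2.CHAIN_APPROX_NONE)[0],key=cv2.contourArea)+[200,0]
    print(nm,cv2.minEnclosingCircle(onz(t,k.reshape(-1,2),.02)[:,:2].astype(np.float32)))
m=cv2.inRange(h,(0,170,40),(6,255,255))|cv2.inRange(h,(174,170,40),(180,255,255)); m[:,200:]=0
k=max(cv2.findContours(m,cv2.RETR_EXTERNAL,cv2.CHAIN_APPROX_NONE)[0],key=cv2.contourArea).reshape(-1,2)
a=np.linspace(0,2*np.pi,361); q=proj(c,np.c_[.6043+.043*np.cos(a),-.295+.043*np.sin(a),0*a])
print("small red bottom: seen",k[:,1].max(),"pred z=0",q[:,1].max())
E
```

```text
16.175 [0.43679386 0.1041738  0.23022547] 0.0005319792591892486 [ 0.  -0.3  0.1]
307 bottom seen 191 home 193.2 loose 189.2 | top seen 166 home 164.2
314 bottom seen 195 home 197.1 loose 193.1 | top seen 163 home 161.0
321 bottom seen 197 home 199.2 loose 195.3 | top seen 161 home 159.7
327 bottom seen 198 home 200.0 loose 196.1 | top seen 176 home 159.6
334 bottom seen 197 home 199.9 loose 196.1 | top seen 172 home 160.3
340 bottom seen 196 home 199.0 loose 195.2 | top seen 163 home 161.8
347 bottom seen 193 home 196.2 loose 192.7 | top seen 167 home 164.9
cols seen 303 351 pred 303.2 353.7
top enc 0.5457346439361572 0.13631616532802582 0.107111357152462
yel ((0.4676835238933563, -0.2381863296031952), 0.03644755110144615)
brass ((0.4611414968967438, 0.005821320693939924), 0.02963411808013916)
small red bottom: seen 259 pred z=0 259.2210063482044
```

View pics/s5.png

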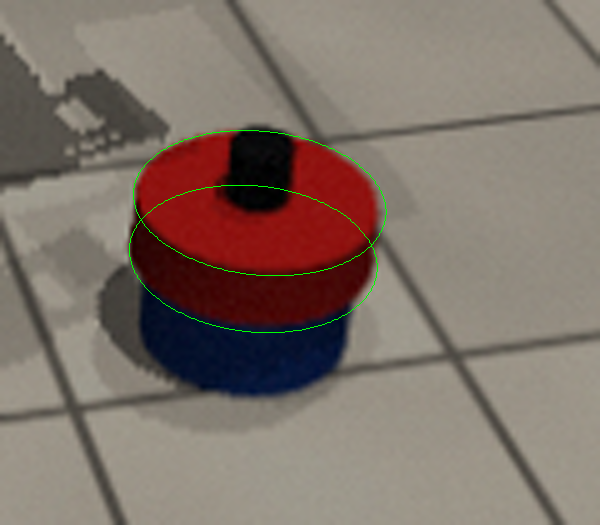

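The skirt outline is the same as before the pressing. It is equally short at the front and back edges, so it shows shrinkage of the outline rather than tilt. The yellow lid and the collar haven't moved. Handing in.

```bash
python3 -c "
from plant import *
print(close_job())"
```

```text
the job is handed in; nothing more can be done
None
```

The large red lid is on the blue tub and pressed home, and the job was handed in at about 16 s of the 37 s allowed. I gripped the lid by its knob, lowered it onto the catches by hand, pressed it down with about 25 N and let go. I then pressed again on four sides of the knob's top with closed fingertips.

**Last checks**
- **Seating:** under 17–23 N the knob top stopped at 109.7–109.8 mm on all four sides. A fully seated lid should be at 109 mm and a loose one at 120 mm, so it is level and home.
- **Position:** the lid was centred on the tub to within about 1 mm right after release. In the final top view the gripper partly hid it, so that reading was unusable.
- **Other things:** the yellow lid and the brass collar measured within 1 mm of where they started. The gripper was clear of everything at hand-in.
- **Disagreement:** in the scene camera the skirt's front edge sat 2–3 px above the predicted home row, about half-way to the loose row. The back edge of the plate was 1–2 px low and re-pressing changed nothing, so I read this as the outline being measured slightly small rather than tilt. I relied on the height measurements instead.

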